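Let one can out of the pantry's gravity can feeder

ROBOT

A 6-joint arm with a two-finger parallel gripper is mounted at the origin on the work surface. World frame = base frame: x ahead of the robot, y to its left, z up, the work surface at z = 0. Lengths are in m, angles in rad, forces in N, time in s.
With the tool pointing down it reaches from about 0.25 to 0.85 m from the base axis. Payload 12.5 kg.
Tool frame: the origin (TCP) lies midway between the tips of the shut fingers; the grasp point (between the pads) lies robot.grip_point_offset behind it (robot.grip_point_offset is the distance from the TCP to the grasp point, in m); z points along the fingers, y is the direction in which the jaws open and shut (so a half turn about z gives the same grasp; the last joint's range is limited). The gripper opens to 93 mm and grips with 3 to 60 N. Pads are 15 mm wide; open, the fingers measure 128 mm over their backs; the gripper's body (75 mm by 188 mm) begins 65 mm behind the grasp point.
Start: joints at [-1.206, 0.351, 1.652, -0, 1.139, -0.085], TCP at [0.239, -0.495, 0.219] pointing down, gripper open.
Joint ranges: [-2.75, 2.75], [-0.79, 2.1], [0.01, 2.65], [-1.57, 4.71], [0.07, 3.14], [-2.87, 2.87]. Speed limits (rad/s): [2.22, 2.22, 2.79, 3.14, 3.14, 3.14].

INTERFACE

Orientations are given as a unit quaternion [w, x, y, z].
In Python, from workcell import robot, imaging gives the robot as it stands. The module is installed in compiled form; this text tells all that it offers.
- The arm moves only by the shell command python3 -m jog 'ROWS'. ROWS is JSON, a list of rows, each a list of 7 numbers: the shift along the tool's x, y, z in m, then the turn, a rotation vector about the tool's x, y, z in rad, then the opening, from 0 (shut) to 1 (fully open). In form: [[tx, ty, tz, rx, ry, rz, jaw], ...]. A call has 1 to 20 rows; each row is the pose to reach, as a shift and turn from the pose commanded when the call began, along the tool's axes at that moment; what a row does not reach only later rows make up. A row lasts 1/12 s, in which the tool goes at most 41.7 mm and 7.16 degrees, less where a joint would pass 70% of its speed; a pose out of reach is approached as far as the arm can. A call with a gripper value outside its range is refused whole. The fingers move at their own pace and stop on an object; the grip force is fixed at half the most. Time passes only in rows, so rows that repeat a pose let the fingers close. It gives the time, the measured TCP pose, the force and the opening at its end, in the units of the state.
- robot.observe(): the state, without advancing time (a new reading comes with each control period).
- imaging.capture(name): name is "side" or "top" or "wrist"; returns (picture, depth): 400x640x3 uint8, blue, green, red; 400x640 float32, m along the optical axis (not along the pixel's ray), 0 where there is no reading.
- imaging.get_calibration(name): a dict with "vfov" (degrees; the focal length in pixels is half the picture's height over the tangent of half this angle, whatever the lens; pixels are square), "cx", "cy" (the principal point, pixels), "distortion" ([k1, k2, p1, p2, k3] as OpenCV has them; the pictures are not rectified), "rvec" (rotation vector, rad) and "tvec" (3), from world to camera coordinates, as OpenCV has them; the wrist camera has in their place "tool_from_camera" (4x4, takes a point from camera to tool coordinates, whose origin is the TCP and whose axes are the flange's). Camera axes: x right, y down, z forward; pixel columns grow to the right and rows downward; lengths in m; the calibration is good to about 2 mm. A picture is of the moment at which its call begins: read the wrist's pose just before it. get_calibration takes no time and is no camera call.
- robot.sign_off(): hands the job in, once; it reports no verdict.
The state is a dict: "time_s": time; "joint_pos": joint angles; "qd": joint speeds; "tau": joint torques, N m; "position": TCP position; "tcp_rot": TCP orientation; "contact_force": force on the tool from outside, world axes, zero at the start; "torque": the same for the moment, N m; "grip_width": opening from 0.0 (shut) to 1.0 (fully open).
Only numpy, scipy, OpenCV 4.12 (cv2) and the standard library are available. Lean on these libraries where they do the work, as an engineer would, in place of code of your own. Each camera call takes 0.05 s, during which the arm holds its last target. There are 200 camera calls.

TASK

Let exactly one soup can out of the can feeder: pull the black knob on the feeder's grey box straight up until it clicks out into its detent, and leave it out until the front can has rolled down and come to rest in the catch end of the chute. Then push the knob straight down again until it is fully home, so that the next can rolls up to the stop, and let go, leaving the other things on the bench as they are.

Things in the scene. Friction and masses are not known exactly. Their poses are not given: they have to be found in the camera images.
- feeder: Plywood can feeder fixed to the bench: a straight chute 119 mm wide, 385 mm long, walls 36 mm high, sloping down 6.6 degrees towards the feeder's own -x. Origin: on the bench under the chute's middle line, below the front can as it waits. x runs up the chute, y to its left (knob side), z up. All but the knob lies 140 mm before to 250 mm behind the origin, below 155 mm.
- box_top (a point): Centre of the flat top of the grey knob box, 125 mm above the bench. The box is 80 mm (feeder x) by 70 mm (feeder y) and stands beside the chute, its centre 97 mm to the feeder's +y from its origin.
- stop (a point): Where the steel front stop holds the cans while the knob is home, on the chute's floor 36 mm in front of the feeder's origin. The stops are linked to the knob: when it is pulled out this one sinks into the floor and another rises behind the front can, so that the front can alone rolls on.
- catch (a point): Catch end of the chute: centre of a can lying at rest against the 36 mm high end wall, 105 mm in front of the feeder's origin and 76 mm above the bench. The front can gets there within about a second of its release.
- knob (a joint): Travel of the knob in m along the vertical: 0 fully home (down), 0.025 fully out (up). It snaps towards the nearer end from mid-travel: it takes about 7 N to pull past the middle (up to 15 N when moved briskly), about as much to push back, with firm stops at both ends, and it stays at either end by itself.
- knob_grip (a point): Centre of the knob's black round head, on its vertical axis over the middle of the box; it moves with the knob. Head: 40 mm diameter, 32 mm high (16 mm below to 16 mm above this point), on a steel stem 14 mm in diameter. With the knob home this point is 166 mm above the bench, 41 mm above the box's top. It can be gripped from above with the fingers at any angle.
- can1_center (a point): Front can, nearest the low end of the chute: soup can with a paper-white label and bare metal ends, 66 mm diameter, 101 mm long, about 0.34 kg, lying on its side across the chute. This point is the can's centre.
- can2_center (a point): Second can, just behind the front one: soup can with a paper-white label and bare metal ends, 66 mm diameter, 101 mm long, about 0.34 kg, lying on its side across the chute. This point is the can's centre.
- can3_center (a point): Third can, behind the second one: soup can with a paper-white label and bare metal ends, 66 mm diameter, 101 mm long, about 0.34 kg, lying on its side across the chute. This point is the can's centre.
- can1: The front can itself (same thing as can1_center); its origin lies on the can's side and turns as the can rolls: use can1_center.
- can2: The second can itself; use can2_center.
- jar: Bystander: jar, 68 mm diameter, 95 mm high, standing left of the low end of the chute, in front of the knob box. Origin: centre of its underside.
- tin_small: Bystander: low tin, 72 mm diameter, 55 mm high, standing behind the knob box. Origin: centre of its underside.
- tin_tall: Bystander: unlabelled tin, 74 mm diameter, 110 mm high, standing to the right of the chute. Origin: centre of its underside.
- tape: Bystander: roll of packing tape lying flat, 100 mm diameter, 48 mm high. Origin: centre of its underside.
- carton: Bystander: open cardboard tray, 190 x 260 x 80 mm high. Origin: centre of its underside.
- scanner: Bystander: grey hand scanner lying flat, about 120 x 50 x 30 mm. Origin: on its underside.
- pack: Bystander: closed cardboard pack, 70 x 150 x 45 mm high. Origin: centre of its underside.
There are look-alikes about, which are no part of the job. Leave any yellow look-alike of the can1 alone.

How it is judged:
On the way, in this order (a step that is already met when the one before it is completed fails the run):
1. the knob is pulled out past the middle of its travel (value of joint knob above 0.016 m).
2. with the knob out at its detent, the front can has come to rest in the catch end of the chute (value of joint knob above 0.021 m and x of can1_center in the frame of feeder between -0.125 and -0.088 m and z of can1_center in the frame of feeder between 0.06 and 0.095 m and y of can1_center in the frame of feeder between -0.02 and 0.02 m and linear speed of can1 below 0.03 m/s), for 0.2 s.
3. the knob is pushed fully home and the next can is up against the stop (value of joint knob below 0.003 m and x of can2_center in the frame of feeder between -0.016 and 0.01 m and z of can2_center in the frame of feeder between 0.07 and 0.105 m and x of can3_center in the frame of feeder between 0.045 and 0.08 m and z of can3_center in the frame of feeder between 0.075 and 0.115 m), for 0.2 s.
At the end, for the whole second after the job is handed in: The knob is home (within 3 mm), the front can lies at rest in the catch end of the chute (88 to 125 mm in front of the feeder's origin), the second can lies at rest against the stop (centre within about 15 mm of the feeder's origin) and the third right behind it, 45 to 80 mm behind the origin (all of step 3 and x of can1_center in the frame of feeder between -0.125 and -0.088 m and z of can1_center in the frame of feeder between 0.06 and 0.095 m and y of can1_center in the frame of feeder between -0.02 and 0.02 m and linear speed of each of can1, can2 below 0.03 m/s); the robot touches nothing.
It fails at once if a second can gets past the stop (x of can2_center in the frame of feeder below -0.03 m).
It fails at once if another thing on the bench is moved by more than 30 mm or knocked over (distance of any of jar, tin_small, tin_tall, tape, carton, scanner, pack from where it was at the start of the episode above 0.03 m or angle between any of jar, tin_small, tin_tall, tape, carton, scanner, pack's own z axis and vertical above 0.4 rad).
It also fails if it takes over 35 s, if anything falls off the work surface, if the arm or the gripper's body presses on something with over 40 N, if the wrist force passes 120 N, or if a joint passes its speed limit or range.

## Working session

There is one attempt and no reset: what is moved stays moved. The work goes in short steps, Python scripts to look and compute and a shell command to move; the robot and the scene stay as the last step left them, time stands still between calls to the robot, and variables do not carry over. Pictures are saved under pics/ and viewed, about 8 in all and at most 12, crops included, and the job is handed in when it is done.

```bash
mkdir -p pics
cat > h.py <<'E'
import numpy as np, cv2
from workcell import robot, imaging
from scipy.spatial.transform import Rotation as R
def cam(name):
    c=imaging.get_calibration(name); f=200/np.tan(np.radians(c["vfov"])/2)
    K=np.array([[f,0,c["cx"]],[0,f,c["cy"]],[0,0,1]]); return c,K,np.array(c["distortion"],float)
def extr(name,s=None):
    c,K,d=cam(name)
    if name!="wrist":
        Rm=cv2.Rodrigues(np.array(c["rvec"],float))[0]; t=np.array(c["tvec"],float).ravel()
        return Rm.T,-Rm.T@t
    T=np.array(c["tool_from_camera"]); q=s["tcp_rot"]; A=R.from_quat([q[1],q[2],q[3],q[0]]).as_matrix()
    return A@T[:3,:3], A@T[:3,3]+np.array(s["position"])
def pts(name,uv,depth=None,z=None,s=None):
    c,K,d=cam(name); M,o=extr(name,s)
    uv=np.asarray(uv,float).reshape(-1,1,2); n=cv2.undistortPoints(uv,K,d).reshape(-1,2)
    r=np.c_[n,np.ones(len(n))]
    if depth is not None: return (r*np.asarray(depth).reshape(-1,1))@M.T+o
    w=r@M.T; return o+w*((z-o[2])/w[:,2])[:,None]
E
python3 - <<'E'
from h import *
s=robot.observe(); print(s, robot.grip_point_offset)
for n in("top","side"):
    p,d=imaging.capture(n); cv2.imwrite(f"pics/{n}0.png",p); np.save(f"{n}0.npy",d); print(n,extr(n)[1],(d>0).mean())
E
```

```text
{'time_s': 0.0, 'joint_pos': array([-1.20559413e+00,  3.51232259e-01,  1.65242549e+00, -1.77016052e-05,
        1.13911183e+00, -8.46116012e-02]), 'qd': array([-0.00055206,  0.0002509 , -0.00053048,  0.0005189 , -0.00135353,
       -0.00035755]), 'tau': array([ 5.86920341e-04, -4.97324181e+01, -2.85251999e+01,  6.99702557e-02,
        2.57551594e-02, -9.48634033e-05]), 'position': array([ 0.23902677, -0.49495632,  0.21810308]), 'tcp_rot': array([-5.81556612e-04,  9.74813879e-01,  2.23019182e-01, -9.02456246e-05]), 'contact_force': array([0.08595947, 0.30391888, 0.08517534]), 'torque': array([-0.01422181, -0.0336499 , -0.0170689 ]), 'grip_width': 0.9976031665964493} 0.0188
top [0.46008417 0.0147126  1.47796991] 0.9959296875
side [-0.04281619  0.73134752  0.87534403] 0.99605078125
```

View pics/top0.png

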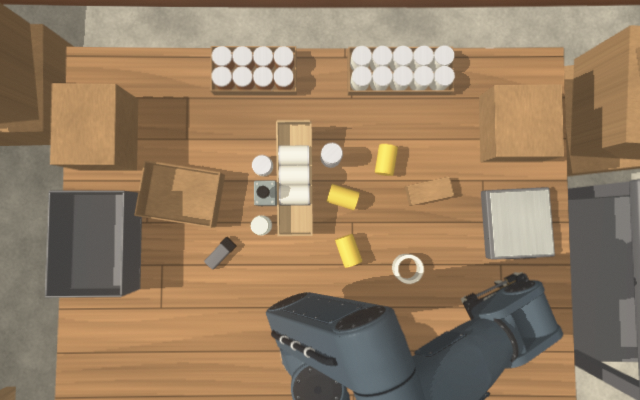

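View pics/side0.png

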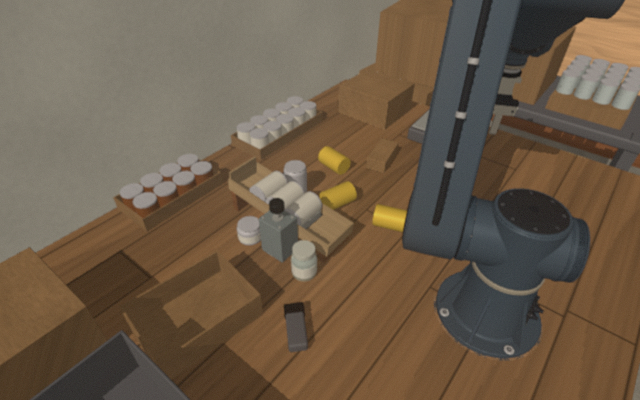

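The top view shows the feeder chute (columns 277-312, rows 121-235) with its low end towards the robot. The black knob is on the grey box at (263,192), and the cans are near rows 155, 175 and 195. The jar is at (261,226), the small tin at (262,165) and the tall tin at (331,153). The side view agrees, with the knob at (277,205). Next I measure the knob from both views.

Run:
```python
from h import *
for n,box in(("top",(250,178,278,208)),("side",(266,194,290,220))):
    p=cv2.imread(f"pics/{n}0.png"); d=np.load(f"{n}0.npy"); x0,y0,x1,y1=box
    m=np.zeros(p.shape[:2],bool); m[y0:y1,x0:x1]=p[y0:y1,x0:x1].max(2)<60
    v,u=np.nonzero(m); P=pts(n,np.c_[u,v],depth=d[v,u]); 
    print(n,len(u),u.mean(),v.mean(),np.percentile(P,[5,50,95],axis=0).round(3).tolist())
    k=P[:,2]>np.percentile(P[:,2],95)-.006; print(" top face mean",P[k].mean(0),k.sum(), "z=.182 ray", pts(n,[[u[k].mean(),v[k].mean()]],z=.182))
d=np.load("top0.npy"); v,u=np.mgrid[110:245,270:320]; P=pts("top",np.c_[u.ravel(),v.ravel()],depth=d[110:245,270:320].ravel())
c=P[(P[:,2]>.1)]; print("cans/high",c.min(0),c.max(0))
# wall/chute rect
k=P[P[:,2]>.035]; print(cv2.minAreaRect((k[:,:2]*1000).astype(np.float32)))
# box top
v,u=np.mgrid[178:208,250:278]; P=pts("top",np.c_[u.ravel(),v.ravel()],depth=d[178:208,250:278].ravel()); k=P[abs(P[:,2]-.125)<.008]; print("box",cv2.minAreaRect((k[:,:2]*1000).astype(np.float32)),len(k))
# jar, tins heights
for nm,(a,b) in dict(jar=(261,226),tin=(262,165),tall=(331,153)).items(): print(nm,pts("top",[[a,b]],depth=d[b,a]))
```

```text
top 1 267.0 194.0 [[0.534, 0.155, 0.182], [0.534, 0.155, 0.182], [0.534, 0.155, 0.182]]
 top face mean [0.53405622 0.15460838 0.18191092] 1 z=.182 ray [[0.53405113 0.15459877 0.182     ]]
side 176 276.4318181818182 205.8693181818182 [[0.52, 0.161, 0.162], [0.532, 0.178, 0.179], [0.55, 0.19, 0.183]]
 top face mean [0.53684955 0.1747622  0.18093101] 106 z=.182 ray [[0.53592179 0.17566501 0.182     ]]
cans/high [0.46008417 0.0147126  0.10003834] [0.78245043 0.15180822 1.47796991]
((591.2164916992188, 86.92540740966797), (382.0507507324219, 145.8046112060547), 0.43918344378471375)
box ((542.44873046875, 169.42721557617188), (76.34893035888672, 69.5678939819336), 0.1615574210882187) 377
jar [[0.43175849 0.1834619  0.09427089]]
tin [[0.64252177 0.18664916 0.05127284]]
tall [[ 0.67516846 -0.05055143  0.11247288]]
```

```bash
python3 -m jog '[[0.02,-0.017,-0.02,0,0,0,1],[0.05,-0.042,-0.045,0,0,0,1],[0.559,-0.472,-0.08,0,0,0,1],[0.559,-0.472,-0.08,0,0,0,1],[0.559,-0.472,-0.08,0,0,0,1],[0.559,-0.472,-0.08,0,0,0,1],[0.559,-0.472,-0.08,0,0,0,1],[0.559,-0.472,-0.08,0,0,0,1],[0.559,-0.472,-0.08,0,0,0,1],[0.559,-0.472,-0.08,0,0,0,1],[0.559,-0.472,-0.08,0,0,0,1],[0.559,-0.472,-0.08,0,0,0,1],[0.559,-0.472,-0.08,0,0,0,1],[0.559,-0.472,-0.08,0,0,0,1],[0.559,-0.472,-0.08,0,0,0,1],[0.559,-0.472,-0.08,0,0,0,1],[0.559,-0.472,-0.08,0,0,0,1],[0.559,-0.472,-0.08,0,0,0,1],[0.559,-0.472,-0.08,0,0,0,1],[0.559,-0.472,-0.08,0,0,0,1]]'
python3 - <<'E'
from h import *
s=robot.observe(); p,d=imaging.capture("wrist"); cv2.imwrite("pics/w1.png",p); np.save("w1.npy",d)
print(s["time_s"],s["position"],s["tcp_rot"],s["joint_pos"].round(2),s["contact_force"])
v,u=np.mgrid[0:400,0:640]; P=pts("wrist",np.c_[u.ravel(),v.ravel()],depth=d.ravel(),s=s)
ok=(d.ravel()>.05)&(abs(P[:,2]-.18)<.012)&(np.hypot(P[:,0]-.54,P[:,1]-.172)<.06); k=P[ok]
if len(k)>20:
    c,r=cv2.minEnclosingCircle((k[:,:2]*1000).astype(np.float32)); print(c,r,len(k),np.median(k,0),u.ravel()[ok].mean(),v.ravel()[ok].mean())
E
```

```text
time_s: 1.77
position: [0.5374, 0.1745, 0.2978]
tcp_rot: [-0.0, 0.974, 0.224, -0.001]
contact_force: [0.4, -0.9, -0.1]
grip_width: 1.0
1.7667 [0.53740875 0.17453234 0.29777365] [-3.74304304e-06  9.74493688e-01  2.24414022e-01 -6.31306965e-04] [0.23 0.31 1.51 0.   1.32 1.35] [ 0.4424626  -0.87098511 -0.1057186 ]
(543.6195068359375, 171.64210510253906) 19.945138931274414 1351 [0.54560175 0.17262268 0.18171864] 325.7253886010363 194.17764618800888
```

View pics/w1.png

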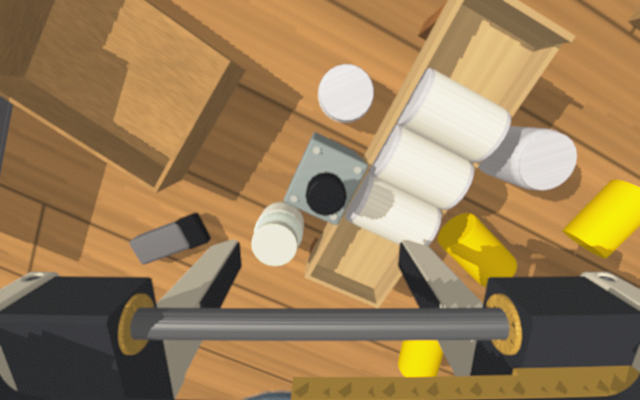

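The wrist view shows the knob's black head at (326,194). Its top circle centre is at (0.5436, 0.1716), z 0.182, radius 19.9 mm, which matches the head size and box. I align, descend and grip.

```bash
python3 -m jog '[[0.004,0.005,0.03,0,0,0,1],[0.004,0.005,0.065,0,0,0,1],[0.004,0.005,0.1,0,0,0,1],[0.004,0.005,0.125,0,0,0,1],[0.004,0.005,0.14,0,0,0,1],[0.004,0.005,0.15,0,0,0,1],[0.004,0.005,0.15,0,0,0,1],[0.004,0.005,0.15,0,0,0,1],[0.004,0.005,0.15,0,0,0,0],[0.004,0.005,0.15,0,0,0,0],[0.004,0.005,0.15,0,0,0,0],[0.004,0.005,0.15,0,0,0,0],[0.004,0.005,0.15,0,0,0,0],[0.004,0.005,0.15,0,0,0,0],[0.004,0.005,0.15,0,0,0,0],[0.004,0.005,0.15,0,0,0,0],[0.004,0.005,0.15,0,0,0,0],[0.004,0.005,0.15,0,0,0,0]]'
```

```text
time_s: 3.32
position: [0.5429, 0.1704, 0.1486]
tcp_rot: [-0.0, 0.975, 0.223, -0.0]
contact_force: [-1.2, 3.2, 0.8]
grip_width: 0.419
```

```bash
python3 -m jog '[[0,0,-0.002,0,0,0,0],[0,0,-0.004,0,0,0,0],[0,0,-0.006,0,0,0,0],[0,0,-0.008,0,0,0,0],[0,0,-0.01,0,0,0,0],[0,0,-0.012,0,0,0,0],[0,0,-0.014,0,0,0,0],[0,0,-0.016,0,0,0,0],[0,0,-0.018,0,0,0,0],[0,0,-0.02,0,0,0,0],[0,0,-0.022,0,0,0,0],[0,0,-0.024,0,0,0,0],[0,0,-0.0255,0,0,0,0],[0,0,-0.0255,0,0,0,0],[0,0,-0.0255,0,0,0,0]]'
python3 -m jog '[[0,0,0,0,0,0,0],[0,0,0,0,0,0,0],[0,0,0,0,0,0,0],[0,0,0,0,0,0,0],[0,0,0,0,0,0,0],[0,0,0,0,0,0,0],[0,0,0,0,0,0,0],[0,0,0,0,0,0,0],[0,0,0,0,0,0,0],[0,0,0,0,0,0,0],[0,0,0,0,0,0,0],[0,0,0,0,0,0,0],[0,0,0,0,0,0,0],[0,0,0,0,0,0,0],[0,0,0,0,0,0,0],[0,0,0,0,0,0,0]]'
python3 - <<'E'
from h import *
import h
s,_=robot.observe(),0
p,d=imaging.capture("side"); cv2.imwrite("pics/s2.png",cv2.resize(p[130:290,190:390],(800,640))[:600])
p,d=imaging.capture("wrist"); cv2.imwrite("pics/w2.png",p)
E
```

```text
time_s: 4.57
position: [0.5428, 0.1704, 0.1737]
tcp_rot: [-0.0, 0.975, 0.223, -0.0]
contact_force: [0.7, 5.1, -4.8]
grip_width: 0.422
time_s: 5.9
position: [0.5429, 0.1704, 0.1737]
tcp_rot: [-0.0, 0.975, 0.223, -0.0]
contact_force: [0.1, 6.1, -4.6]
grip_width: 0.422
```

View pics/s2.png

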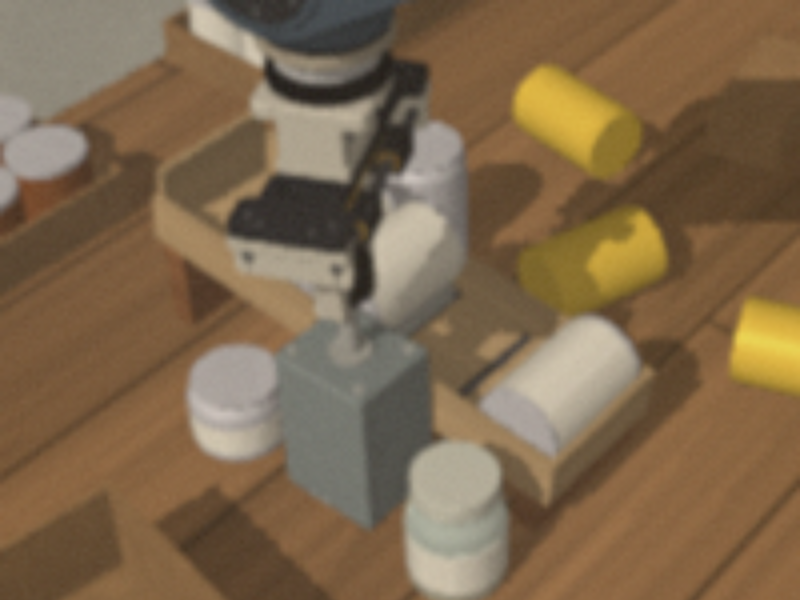

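The side crop shows the front can lying against the end wall at about (560,390), with the front stop sunk and the rear stop up behind it. The next cans are held back. I check the can's position and the knob's height with numbers before pushing home.

Run:
```python
from h import *
s=robot.observe(); p,d=imaging.capture("wrist"); v,u=np.mgrid[0:400,0:640]
P=pts("wrist",np.c_[u.ravel(),v.ravel()],depth=d.ravel(),s=s)
ok=(d.ravel()>.03)&(np.hypot(P[:,0]-.543,P[:,1]-.171)<.02)&(p.max(2).ravel()<70)&(abs(P[:,2]-.2)<.03)
print("knob",ok.sum(),np.percentile(P[ok],[5,50,95],axis=0).round(4).tolist() if ok.any() else 0)
for n in("side","top"):
    p,d=imaging.capture(n); P=pts(n,np.c_[u.ravel(),v.ravel()],depth=d.ravel())
    ok=(P[:,2]>.085)&(P[:,2]<.13)&(abs(P[:,1]-.0725)<.052)&(P[:,0]<.53)&(P[:,0]>.39)
    k=P[ok]; print(n,len(k),"top z",np.percentile(k[:,2],98),"x at top",np.median(k[k[:,2]>np.percentile(k[:,2],85)][:,0]),"y",k[:,1].min(),k[:,1].max())
```

```text
knob 4728 [[0.5319, 0.1555, 0.1966], [0.548, 0.1728, 0.2069], [0.5619, 0.1881, 0.2082]]
side 679 top z 0.11084407405848558 x at top 0.4346746351752073 y 0.020628959801571756 0.12430300911613257
top 504 top z 0.11340353020805036 x at top 0.4353942990097203 y 0.022696575417137176 0.11686086516068897
```

Knob top is at 0.207, so it is 25 mm out. The front can is at feeder x ≈ -0.108, z ≈ 0.077 and still. Now I push it home.

```bash
python3 -m jog '[[0,0,0.002,0,0,0,0],[0,0,0.004,0,0,0,0],[0,0,0.006,0,0,0,0],[0,0,0.008,0,0,0,0],[0,0,0.01,0,0,0,0],[0,0,0.012,0,0,0,0],[0,0,0.014,0,0,0,0],[0,0,0.016,0,0,0,0],[0,0,0.018,0,0,0,0],[0,0,0.02,0,0,0,0],[0,0,0.022,0,0,0,0],[0,0,0.024,0,0,0,0],[0,0,0.0255,0,0,0,0],[0,0,0.0255,0,0,0,0],[0,0,0.0255,0,0,0,0],[0,0,0.0255,0,0,0,0],[0,0,0.0255,0,0,0,0],[0,0,0.0255,0,0,0,0]]'
python3 - <<'E'
from h import *
s=robot.observe(); p,d=imaging.capture("wrist"); v,u=np.mgrid[0:400,0:640]
P=pts("wrist",np.c_[u.ravel(),v.ravel()],depth=d.ravel(),s=s)
ok=(d.ravel()>.03)&(np.hypot(P[:,0]-.543,P[:,1]-.171)<.02)&(p.max(2).ravel()<70)&(abs(P[:,2]-.18)<.03)
print("knob",ok.sum(),np.percentile(P[ok],[5,50,95],axis=0).round(4).tolist())
E
```

```text
time_s: 7.65
position: [0.5429, 0.1704, 0.1487]
tcp_rot: [-0.0, 0.975, 0.223, -0.0]
contact_force: [-1.3, 5.5, -1.6]
grip_width: 0.42
knob 4670 [[0.5318, 0.1554, 0.1729], [0.5479, 0.1727, 0.1819], [0.5618, 0.1882, 0.1832]]
```

The knob top is back at 0.182, so it is home. I open the jaws, rise straight up, and look.

```bash
python3 -m jog '[[0,0,0,0,0,0,1],[0,0,0,0,0,0,1],[0,0,0,0,0,0,1],[0,0,0,0,0,0,1],[0,0,0,0,0,0,1],[0,0,0,0,0,0,1],[0,0,0,0,0,0,1],[0,0,0,0,0,0,1],[0,0,-0.01,0,0,0,1],[0,0,-0.03,0,0,0,1],[0,0,-0.06,0,0,0,1],[0,0,-0.09,0,0,0,1],[0,0,-0.12,0,0,0,1],[0,0,-0.14,0,0,0,1],[0,0,-0.15,0,0,0,1],[0,0,-0.15,0,0,0,1],[0,0,-0.15,0,0,0,1],[0,0,-0.15,0,0,0,1]]'
python3 - <<'E'
from h import *
s=robot.observe(); p,d=imaging.capture("wrist"); cv2.imwrite("pics/w3.png",p); v,u=np.mgrid[0:400,0:640]
P=pts("wrist",np.c_[u.ravel(),v.ravel()],depth=d.ravel(),s=s)
ok=(d.ravel()>.03)&(np.hypot(P[:,0]-.5436,P[:,1]-.1716)<.018)&(P[:,2]>.15)&(P[:,2]<.25); print("knob z",np.median(P[ok,2]),ok.sum())
w=(d.ravel()>.03)&(abs(P[:,1]-.0725)<.03)&(P[:,2]<.2)
for x in np.arange(-.15,.16,.01):
    k=w&(abs(P[:,0]-.5436-x)<.004)
    if k.sum()>5: print(round(x,2),P[k,2].max().round(4),end="; ")
E
```

```text
time_s: 9.2
position: [0.5425, 0.1699, 0.2971]
tcp_rot: [0.0, 0.975, 0.223, -0.001]
contact_force: [1.0, 0.0, 0.3]
grip_width: 1.0
knob z 0.18192958175306986 1084
-0.14 0.075; -0.13 0.1016; -0.12 0.1081; -0.11 0.1105; -0.1 0.1111; -0.09 0.1096; -0.08 0.1044; -0.07 0.0912; -0.06 0.0502; -0.05 0.0515; -0.03 0.1129; -0.02 0.1194; -0.01 0.1225; 0.0 0.1228; 0.01 0.1219; 0.02 0.1165; 0.03 0.1139; 0.04 0.1248; 0.05 0.1293; 0.06 0.1304; 0.07 0.1302; 0.08 0.1266; 0.09 0.1189; 0.1 0.0691; 0.11 0.0702; 0.12 0.0709; 0.13 0.073; 0.14 0.0735; 0.15 0.075;
```

View pics/w3.png

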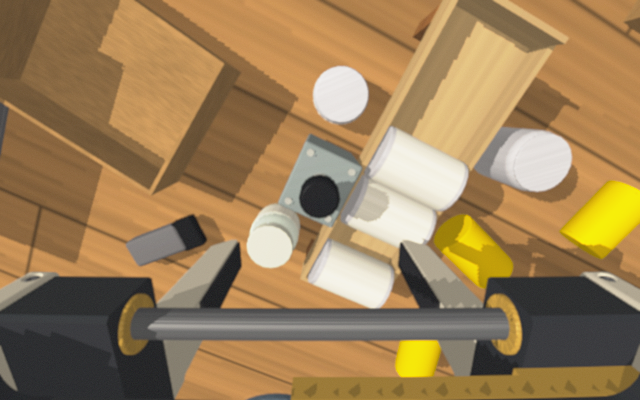

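The wrist view shows the knob home at (320,196), can 1 in the catch at (350,272), can 2 at the stop at (392,212), and can 3 behind it at (418,168). The jar and tins are undisturbed and the gripper is clear, so I hand in.

```bash
python3 -c "
from workcell import robot
print(robot.observe()['time_s']); print(robot.sign_off())"
```

```text
9.25
the job is handed in; nothing more can be done
None
```

I let one can out of the feeder, pushed the knob home again and handed the job in at 9.25 s; the sign-off gives no verdict.

- **Knob out:** I pulled it up 25 mm (head top measured at 0.207 m). The front can rolled down and came to rest in the catch end, at feeder x about -0.108 m and centre height about 0.077 m.
- **Knob home:** I pushed it back down, and the head top measured 0.182 m, the same as at the start. Then I let go and rose clear.
- **Last look:** from the wrist camera, can 1 is at about x = -0.105 m, can 2 at about -0.003 m against the stop, and can 3 at about +0.063 m. The gripper is open about 150 mm above the grip height with about 1 N on the wrist.
- **Other things on the bench:** the jar, both tins, carton and scanner look unmoved in that picture, though I did not measure them. The tape and pack were out of that view, but the arm passed well above the bench.

One early disagreement: the first rough side-view estimate of the knob was about 8 mm off, and the close wrist look corrected it before I gripped. No check failed after that.

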